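Gauge a denture-press plunger: go, no-go, pass tray

TASK

Check the brass press plunger on the bench gap gauge: keep it upright and low, its foot no more than a centimetre off the base plate, and pass it from the robot's side right through the green go gap, clear out on the far side. Then offer it from the robot's side to the middle of the red no-go gap, which must stop it: lean on it lightly for about a second, never force it in. Finally stand it upright in the white pass tray, set down gently and let go, leaving the cartridges, stone model and brush where they are.

Things in the scene. Friction and masses are not known exactly. Their poses are not given: they have to be found in the camera images.
- plunger: The part to check: press plunger, upright on the black pad. Brass ram 28 mm in diameter, 60 mm tall (two dark grooves near its foot), and on top a round steel shank 18 mm in diameter, 46 mm long, by which it is held; total height 106 mm, mass 0.29 to 0.47 kg. Origin: centre of its foot; z up along its axis.
- pad: Black rubber pad fixed to the bench, 120 x 120 mm, 6 mm thick; the plunger starts standing on it. Left or right of the gauge. Origin: centre of its underside.
- gauge_base: Dark steel base plate of the gap gauge, 160 mm (x) by 240 mm (y), 12 mm thick, fixed. Origin: centre of its underside. x points away from the robot through the gaps (within 0.35 rad of world x), y across them. The gaps lie side by side, centred 60 mm either side of its middle (x = 0, y = +60 and -60 mm); which is on which side varies.
- go_gauge: The go gap, painted green: two fixed jaws 46 mm high (49 with screw heads), 26 mm thick, 40 mm long, the gap 30 mm wide, open at both ends and on top; upright edges rounded 6 mm. Origin: middle of the gap on the base plate's top (12 mm above the bench). x runs through the gap away from the robot, y across, z up. The plate reaches 80 mm before and behind. Outside each jaw a green foot 12 mm high.
- nogo_gauge: The no-go gap, painted red: the same as the go gap but only 25 mm wide, so the ram cannot enter: pushed along the middle from the robot's side it stops with its axis about 22 mm before the origin. Same origin and axes as the go gap. Fixed and rigid; pushed with about 5 N by its shank the plunger rocks a few mm in the grip.
- tray: White open pass tray fixed to the bench, 150 mm (x) by 130 mm (y), walls 20 mm high and 4 mm thick, floor 4 mm thick, empty; on the other side of the gauge from the pad. Origin: centre of its underside.
- cartridge0: Bystander: plain aluminium resin cartridge with a red band, a closed cylinder 25 mm across and 85 mm tall, standing on the bench. Origin: centre of its underside.
- cartridge1: Bystander: a second cartridge, the same as cartridge0, standing close by it.
- stone_model: Bystander: pale yellow dental stone model (tooth arch) lying on the bench, about 64 mm wide, 64 mm deep and 32 mm high. Origin: centre of its underside.
- brush: Bystander: cleaning brush 170 mm long lying on the bench beyond the gauge. Origin: under its middle.
Things that resemble listed ones, but are neither listed nor needed, are in the scene too. Leave any pink look-alike of the plunger alone.

How it is judged:
On the way, in this order (a step that is already met when the one before it is completed fails the run):
1. the plunger is upright and low over the base plate before the go gap, on the robot's side, in line with it (x of plunger in the frame of go_gauge between -0.075 and -0.026 m and y of plunger in the frame of go_gauge between -0.012 and 0.012 m and z of plunger in the frame of go_gauge between -0.004 and 0.018 m and angle between plunger's own z axis and vertical below 0.14 rad).
2. the plunger is upright and low in the go gap (x of plunger in the frame of go_gauge between -0.01 and 0.01 m and y of plunger in the frame of go_gauge between -0.004 and 0.004 m and z of plunger in the frame of go_gauge between -0.004 and 0.018 m and angle between plunger's own z axis and vertical below 0.14 rad), for 0.05 s.
3. the plunger has come out on the far side of the go gap, still upright and low (x of plunger in the frame of go_gauge between 0.033 and 0.09 m and y of plunger in the frame of go_gauge between -0.02 and 0.02 m and z of plunger in the frame of go_gauge between -0.004 and 0.018 m and angle between plunger's own z axis and vertical below 0.14 rad).
4. the plunger, upright and low, is pressed against the red no-go jaws from the robot's side, central in the gap, and is stopped by them (contact force over 0.5 N for 0.3 s) (x of plunger in the frame of nogo_gauge between -0.031 and -0.014 m and y of plunger in the frame of nogo_gauge between -0.005 and 0.005 m and z of plunger in the frame of nogo_gauge between -0.004 and 0.018 m and angle between plunger's own z axis and vertical below 0.14 rad and contact force between plunger and nogo_gauge above 0.5 N), for 0.3 s.
At the end, for the whole second after the job is handed in: The plunger stands upright (within 0.08 rad) and at rest on the pass tray's floor, inside its walls, released by the gripper (x of plunger in the frame of tray between -0.062 and 0.062 m and y of plunger in the frame of tray between -0.052 and 0.052 m and z of plunger in the frame of tray between 0.001 and 0.008 m and angle between plunger's own z axis and vertical below 0.08 rad and linear speed of plunger below 0.02 m/s and contact force between plunger and the fingers below 0.05 N); the robot touches nothing.
It fails at once if the plunger is forced into the no-go gap (x of plunger in the frame of nogo_gauge between -0.013 and 0.09 m and y of plunger in the frame of nogo_gauge between -0.012 and 0.012 m and z of plunger in the frame of nogo_gauge between -0.004 and 0.018 m and angle between plunger's own z axis and vertical below 0.14 rad).
It fails at once if the plunger is pressed hard against the jaws (contact forces summed over both jaws above 35 N at the no-go gap, which is a push of about 14 N, or above 60 N at the go gap) (contact force between plunger and go_gauge above 60 N or contact force between plunger and nogo_gauge above 35 N).
It fails at once if the plunger is dropped or banged into the tray (contact over 60 N) (contact force between plunger and tray above 60 N).
It fails at once if the plunger is knocked over (tilted more than 0.6 rad) (angle between plunger's own z axis and vertical above 0.6 rad).
It fails at once if a cartridge, the stone model or the brush is moved more than 20 mm (distance of any of cartridge0, cartridge1, stone_model, brush from where it was at the start of the episode above 0.02 m).
It also fails if it takes over 67 s, if anything falls off the work surface, if the arm or the gripper's body presses on something with over 40 N, if the wrist force passes 120 N, or if a joint passes its speed limit or range.

ROBOT

A 6-joint arm with a two-finger parallel gripper is mounted at the origin on the work surface. World frame = base frame: x ahead of the robot, y to its left, z up, the work surface at z = 0. Lengths are in m, angles in rad, forces in N, time in s.
With the tool pointing down it reaches from about 0.325 to 1 m from the base axis. Payload 5.1 kg.
Tool frame: the origin (TCP) lies at the very end of the fingers, on their centre line; the grasp point (between the pads) lies 19 mm behind it; z points along the fingers, y is the line along which they close (so a half turn about z gives the same grasp; the last joint's range is limited). The gripper opens to 85 mm and grips with 20 to 120 N. Pads are 22 mm wide; open, the fingers measure 114 mm over their backs; the gripper's body (76 mm by 85 mm) begins 54 mm behind the grasp point. The pads swing forward as they close: fully open they stand 13 mm farther back than shut.
Start: joints at [1.184, 0.124, 1.65, -0, 1.367, -0.083], TCP at [0.194, 0.62, 0.231] pointing down, gripper open.
Joint ranges: [-2.61, 2.61], [-1.02, 2.33], [0.03, 2.71], [-1.35, 4.49], [0.32, 2.68], [-2.91, 2.91]. Speed limits (rad/s): [2.57, 2.57, 3.14, 3.14, 3.14, 3.14].

INTERFACE

Orientations are given as a unit quaternion [w, x, y, z].
In Python, from cell import bot, camera, camera_params gives the robot as it stands.
- The arm moves only by the tool step_arm, never from a script. Its argument "moves" is a list that holds one entry, the list of rows, each a list of 7 numbers: the shift along the tool's x, y, z each as a share of 20 cm, from -1 to 1, then the turn, a rotation vector about the tool's x, y, z each as a share of 120 degrees, from -1 to 1, then the opening, from -1 (shut) to 1 (fully open). A call has 1 to 10 rows; each row is the pose to reach, as a shift and turn from the pose commanded when the call began, along the tool's axes at that moment; what a row does not reach only later rows make up. A row lasts 1/10 s, in which the tool goes at most 50 mm and 8.59 degrees, less where a joint would pass 70% of its speed; a pose out of reach is approached as far as the arm can. A call with a number of a shift or a turn outside -1 to 1 is refused whole. A call with a gripper value outside its range is refused whole. The fingers move at their own pace and stop on an object; "grip_force" is the grip in N (left out, the last holds). Time passes only in rows, so rows that repeat a pose let the fingers close. It gives the time, the measured TCP pose, the force, the opening and the grip force at its end, in the units of the state.
- bot.sense(): the state, without advancing time (a new reading comes with each control period).
- camera(name): name is "scene" or "side" or "wrist"; returns the picture (420x560x3 uint8, red, green, blue); there is no depth.
- camera_params(name): a dict with "fx", "fy", "cx", "cy" (pixels), "world_from_camera" (4x4, takes a point from camera to world coordinates). Camera axes: x right, y up, looking along -z (the intrinsics and any distortion apply to the point x, -y, -z); pixel columns grow to the right and rows downward; lengths in m; the calibration is good to about 2 mm. A picture is of the moment at which its call begins: read the wrist's pose just before it. camera_params takes no time and is no camera call; for the wrist camera it gives the pose at the moment of the call.
- bot.hand_in(): hands the job in; it is judged then, once.
The state is a dict: "time_s": time; "joint_pos": joint angles; "joint_velocities": joint speeds; "effort": joint torques, N m; "ee_pos": TCP position; "eef_rot": TCP orientation; "force": force on the tool from outside, world axes, zero at the start; "wrist_torque": the same for the moment, N m; "grip_width": opening from 0.0 (shut) to 1.0 (fully open); "gripper_force": force on a finger pad.
Only numpy, scipy, OpenCV 4.12 (cv2) and the standard library are available. Lean on these libraries where they do the work, as an engineer would, in place of code of your own. Each camera call takes 0.05 s, during which the arm holds its last target. There are 200 camera calls.

## Working session

There is one attempt and no reset: what is moved stays moved. The work goes in short steps, Python scripts to look and compute and a tool call to move; the robot and the scene stay as the last step left them, time stands still between calls to the robot, and variables do not carry over. Pictures are saved under pics/ and viewed, at most 13 in all, crops included, and the job is handed in when it is done.

Besides the shell and the picture viewer there is one more tool, called as name(argument=value, ...) on one line, values as JSON. step_arm: Moves the arm, as the interface text tells. Its arguments: {"type":"object","properties":{"moves":{"type":"array"},"grip_force":{"type":"number"}},"required":["moves"]}

```bash
mkdir -p pics; ls
cat > h.py <<'E'
import numpy as np, cv2
from cell import bot, camera, camera_params
def ray(p,u,v):
    T=np.array(p["world_from_camera"]); d=T[:3,:3]@np.array([(u-p["cx"])/p["fx"],-(v-p["cy"])/p["fy"],-1]); return T[:3,3],d
def onz(p,u,v,z):
    o,d=ray(p,u,v); return o+d*(z-o[2])/d[2]
def proj(p,X):
    T=np.array(p["world_from_camera"]); c=T[:3,:3].T@(np.array(X)-T[:3,3]); return np.array([p["cx"]+p["fx"]*c[0]/-c[2], p["cy"]-p["fy"]*c[1]/-c[2]])
E
python3 - <<'E'
from h import *
s=bot.sense();print(s["time_s"],s["ee_pos"],s["eef_rot"],s["grip_width"])
for n in ["scene","side","wrist"]:
    p=camera_params(n); im=camera(n); cv2.imwrite(f"pics/{n}.png",im[:,:,::-1]); print(n,{k:(np.round(v,3).tolist()) for k,v in p.items()})
E
```

```text
pics
0.0 [0.1942158  0.61966199 0.23006637] [-2.46117570e-04  1.51316199e-01  9.88484870e-01 -1.00415750e-03] 0.9996163340147547
scene {'fx': 471.359, 'fy': 471.359, 'cx': 280.97, 'cy': 204.536, 'world_from_camera': [[-0.683, -0.619, 0.387, 0.996], [0.73, -0.571, 0.375, 0.381], [-0.011, 0.539, 0.842, 0.901], [0.0, 0.0, 0.0, 1.0]]}
side {'fx': 401.63, 'fy': 401.63, 'cx': 276.101, 'cy': 207.634, 'world_from_camera': [[-0.793, 0.447, -0.414, 0.218], [-0.609, -0.557, 0.565, 0.481], [0.022, 0.7, 0.714, 0.648], [0.0, 0.0, 0.0, 1.0]]}
wrist {'fx': 341.386, 'fy': 341.386, 'cx': 282.839, 'cy': 207.513, 'world_from_camera': [[0.3, -0.907, -0.296, 0.118], [0.954, 0.285, 0.095, 0.644], [-0.001, -0.311, 0.95, 0.373], [0.0, 0.0, 0.0, 1.0]]}
```

View pics/scene.png

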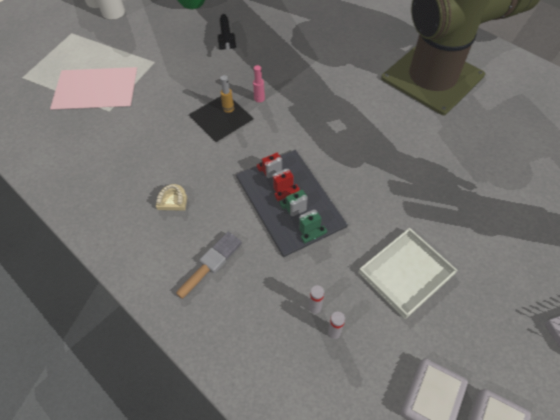

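View pics/side.png

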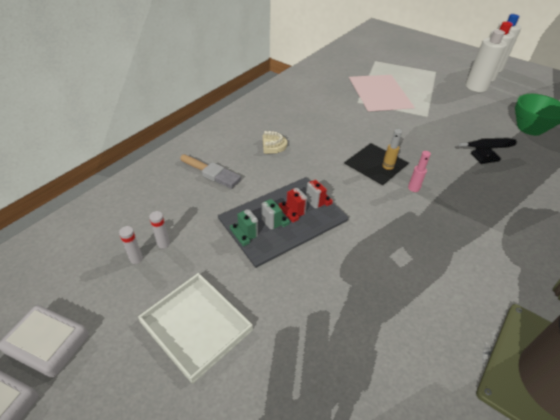

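Scene view: candidates for the plunger are the brass one on the black pad (scene 227,97; side 391,158) and the pink look-alike beside the pad (scene 259,85; side 418,172). I choose the brass one. The gauge plate is at about (290,203), with red toward the pad and green toward the tray. The tray is at (408,272) and the cartridges at (317,295) and (337,322).

Run:
```python
from h import *
P={n:camera_params(n) for n in["scene","side"]}
I={n:cv2.imread(f"pics/{n}.png") for n in P}
for n in P:
    im=I[n];hsv=cv2.cvtColor(im,cv2.COLOR_BGR2HSV);p=P[n]
    def blobs(m,amin,name,z):
        c,_=cv2.findContours(m.astype(np.uint8)*255,cv2.RETR_EXTERNAL,cv2.CHAIN_APPROX_NONE)
        for k in c:
            if cv2.contourArea(k)>amin:
                r=cv2.minAreaRect(k); print(n,name,np.round(r[0]),cv2.contourArea(k),"box",np.round([onz(p,*q,z)[:2] for q in cv2.boxPoints(r)],3).tolist(), np.round(onz(p,*r[0],z),3)[:2])
    H,S,V=[hsv[:,:,i].astype(int) for i in range(3)]
    blobs((H>10)&(H<28)&(S>120)&(V>80),25,"brass",0.036)
    blobs((abs(H-90)<40)&(H<95)&(H>50)&(S>80),40,"green",0.058)
    blobs(((H<8)|(H>174))&(S>150),40,"red",0.058)
    m=(V<75)&(V>25)
    blobs((V<85),800,"dark",0.012)
    blobs((V>170)&(S<50),800,"white",0.02)
def tri(a,b):
    o1,d1=ray(P["scene"],*a);o2,d2=ray(P["side"],*b)
    t=np.linalg.lstsq(np.c_[d1,-d2],o2-o1,rcond=None)[0]; A=o1+t[0]*d1;B=o2+t[1]*d2; return np.round((A+B)/2,3),np.linalg.norm(A-B).round(4)
print(tri((224.5,78),(397.5,132)),tri((258,68),(427,154)))
W=[cv2.resize(I["scene"][55:145,170:290],None,fx=3.3,fy=4,interpolation=2),cv2.resize(I["side"][115:205,330:450],None,fx=3.3,fy=4,interpolation=2)]
cv2.imwrite("pics/crop.png",np.hstack(W))
W=[cv2.resize(I["scene"][135:265,220:360],None,fx=2.8,fy=2.8,interpolation=2),cv2.resize(I["side"][165:295,210:350],None,fx=2.8,fy=2.8,interpolation=2)]
cv2.imwrite("pics/crop2.png",np.hstack(W))
```

```text
scene brass [227.  99.] 121.0 box [[0.454, -0.354], [0.431, -0.34], [0.466, -0.291], [0.488, -0.305]] [ 0.46  -0.322]
scene green [311. 228.] 355.5 box [[0.621, 0.058], [0.571, 0.078], [0.596, 0.122], [0.644, 0.103]] [0.608 0.09 ]
scene green [191.   4.] 141.5 box [[0.292, -0.706], [0.24, -0.649], [0.266, -0.62], [0.317, -0.676]] [ 0.279 -0.663]
scene red [284. 185.] 323.0 box [[0.581, -0.057], [0.53, -0.04], [0.555, 0.009], [0.605, -0.007]] [ 0.568 -0.024]
scene dark [ 86. 322.] 17427.5 box [[1.123, -0.518], [0.975, -0.554], [0.976, 0.216], [1.087, 0.206]] [ 1.041 -0.108]
scene dark [291. 201.] 4468.5 box [[0.602, -0.149], [0.423, -0.115], [0.531, 0.129], [0.686, 0.088]] [ 0.565 -0.005]
scene dark [217. 113.] 1473.0 box [[0.548, -0.406], [0.418, -0.436], [0.444, -0.245], [0.565, -0.225]] [ 0.496 -0.325]
scene dark [451.  32.] 7769.0 box [[0.102, -0.163], [-0.635, -0.307], [-0.492, 0.06], [0.148, 0.121]] [-0.179 -0.057]
scene dark [230.  33.] 4866.5 box [[0.311, -0.828], [0.052, -0.918], [0.201, -0.269], [0.405, -0.24]] [ 0.253 -0.532]
scene white [438. 395.] 1641.0 box [[0.749, 0.44
[... 1774 characters left out ...]
]] [ 0.209 -0.734]
side white [ 36. 336.] 2144.0 box [[0.74, 0.512], [0.793, 0.444], [0.677, 0.417], [0.636, 0.484]] [0.709 0.465]
side white [193. 322.] 6173.5 box [[0.608, 0.346], [0.61, 0.198], [0.443, 0.231], [0.458, 0.361]] [0.525 0.288]
side white [390.  89.] 3126.0 box [[0.681, -0.473], [0.822, -0.767], [0.555, -0.855], [0.46, -0.558]] [ 0.622 -0.652]
side white [ 67. 114.] 6651.5 box [[1.126, 0.316], [1.909, -0.306], [1.463, -0.348], [0.905, 0.253]] [1.258 0.057]
side white [414.  45.] 12043.5 box [[1.392, -1.02], [0.378, -1.912], [0.2, -0.992], [0.907, -0.404]] [ 0.696 -1.004]
(array([ 0.46 , -0.319,  0.109]), np.float64(0.0006)) (array([ 0.374, -0.291,  0.103]), np.float64(0.0028))
```

View pics/crop.png

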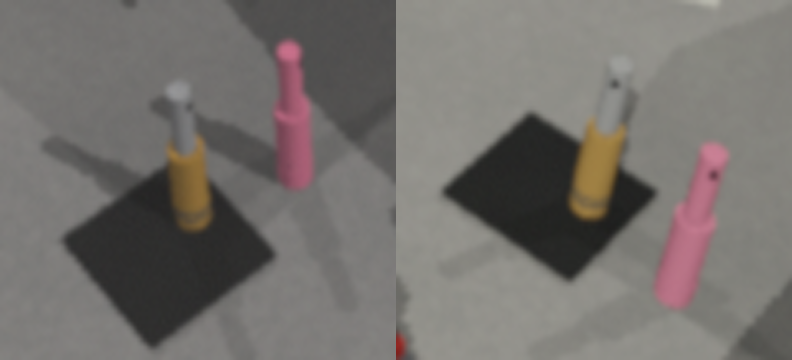

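View pics/crop2.png

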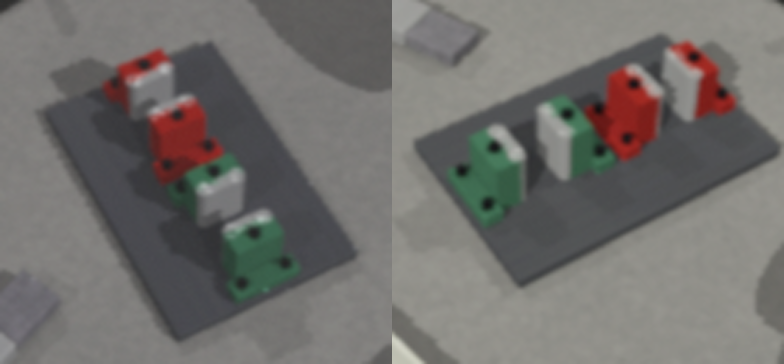

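Confirmed in the crops: the brass ram with two dark grooves on the pad is the plunger, and the pink one stands off the pad. Next I get the plate pose from its corners and plan an overhead wrist look.

```bash
cat >> h.py <<'E'
from scipy.spatial.transform import Rotation as R
def goto(xyz,yaw):
    """shares from current measured pose to TCP xyz, tool down with tool y along (-sin,cos)(yaw)"""
    s=bot.sense(); q=s["eef_rot"]; A=R.from_quat([q[1],q[2],q[3],q[0]])
    yt=np.array([-np.sin(yaw),np.cos(yaw),0]); zt=np.array([0,0,-1.]); B=R.from_matrix(np.c_[np.cross(yt,zt),yt,zt])
    d=A.inv().apply(np.array(xyz)-s["ee_pos"]); r=(A.inv()*B).as_rotvec()
    print("t",round(s["time_s"],2),"ee",np.round(s["ee_pos"],4),"shift",np.round(d/.2,3),"turn",np.round(r/np.radians(120),4), "rows>=",np.linalg.norm(d)/.05,np.degrees(np.linalg.norm(r))/8.59)
E
python3 - <<'E'
from h import *
P={n:camera_params(n) for n in["scene","side"]}
C={"scene":[(237.9,174.3),(294.3,150),(346.8,226),(283.6,255.7)],"side":[(218.9,216),(255.7,266),(348.2,218.6),(307.5,177.5)]}
for n in C:
    c=np.array([onz(P[n],*q,0.012)[:2] for q in C[n]]);print(n,np.round(c,3).tolist(),c.mean(0))
goto([0.54,0,0.25],-0.2)
E
```

```text
scene [[0.595, -0.145], [0.452, -0.097], [0.531, 0.129], [0.677, 0.077]] [ 0.56351749 -0.00935922]
side [[0.667, 0.075], [0.521, 0.128], [0.444, -0.094], [0.589, -0.15]] [ 0.55525812 -0.01046649]
t 0.15 ee [0.1943 0.6198 0.2303] shift [-2.577 -2.44  -0.095] turn [-0.0008 -0.0001 -0.0496] rows>= 14.19948439729701 0.6925024377836468
```

step_arm(moves=[[[-0.9,-0.85,0,0,0,0.05,1],[-0.9,-0.85,0,0,0,0.05,1],[-0.9,-0.85,0,0,0,0.05,1],[-0.9,-0.85,0,0,0,0.05,1],[-0.9,-0.85,0,0,0,0.05,1]]])

```text
time_s: 0.65
ee_pos: [0.3158, 0.4022, 0.231]
eef_rot: [0.0, 0.203, 0.979, -0.0]
force: [-0.4, 1.3, 0.5]
grip_width: 1.004
gripper_force: 0.0
```

step_arm(moves=[[[-0.9,-0.85,0,0,0,0,1],[-0.9,-0.85,0,0,0,0,1],[-0.9,-0.85,0,0,0,0,1],[-0.9,-0.85,0,0,0,0,1],[-0.9,-0.85,0,0,0,0,1]]])

```text
time_s: 1.15
ee_pos: [0.4132, 0.1746, 0.2312]
eef_rot: [0.0, 0.203, 0.979, 0.0]
force: [1.3, -0.0, 0.6]
grip_width: 0.999
gripper_force: 0.0
```

```bash
python3 -c "
from h import *
goto([0.54,-0.02,0.25],-0.336)"
```

```text
t 1.15 ee [0.4132 0.1746 0.2312] shift [-0.968 -0.641 -0.094] turn [ 0.0001  0.0002 -0.0346] rows>= 4.660236180270245 0.4835938237395372
```

step_arm(moves=[[[-0.97,-0.64,-0.09,0,0,-0.035,1],[-0.97,-0.64,-0.09,0,0,-0.035,1],[-0.97,-0.64,-0.09,0,0,-0.035,1],[-0.97,-0.64,-0.09,0,0,-0.035,1],[-0.97,-0.64,-0.09,0,0,-0.035,1],[-0.97,-0.64,-0.09,0,0,-0.035,1],[-0.97,-0.64,-0.09,0,0,-0.035,1],[-0.97,-0.64,-0.09,0,0,-0.035,1]]])

```text
time_s: 1.95
ee_pos: [0.5396, -0.017, 0.2489]
eef_rot: [-0.0, 0.166, 0.986, 0.0]
force: [-1.0, -0.5, 0.1]
grip_width: 0.999
gripper_force: 0.0
```

Run:
```python
from h import *
p=camera_params("wrist"); im=camera("wrist")[:,:,::-1]; cv2.imwrite("pics/w1.png",im); import pickle; pickle.dump(p,open("w1.pkl","wb"))
s=bot.sense(); print(s["time_s"],s["ee_pos"],s["eef_rot"])
cv2.imwrite("pics/w1b.png",cv2.resize(im,(784,588)))
```

```text
2.0 [ 0.53953359 -0.01681236  0.24896852] [-3.49180263e-04  1.66150725e-01  9.86100301e-01  1.08077164e-04]
```

View pics/w1b.png

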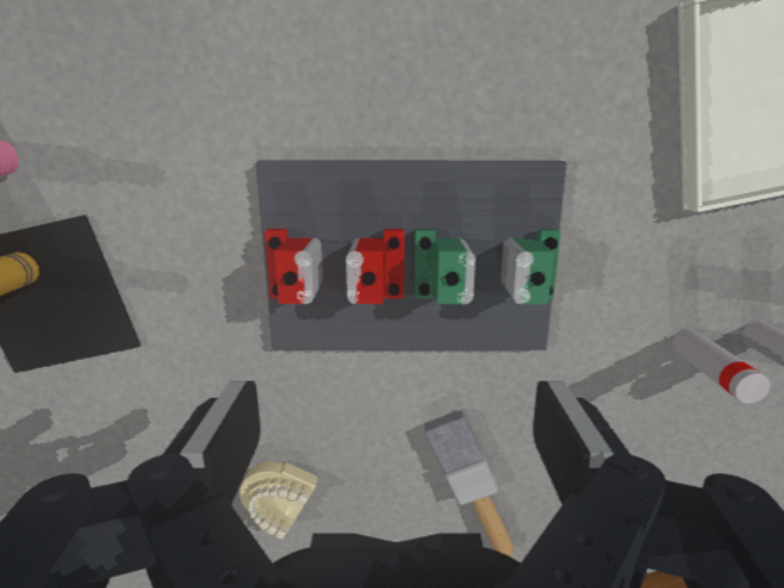

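The wrist view shows the plate upright in the image (corners about 257,160 to 546,350 in the enlarged view). Jaw screws are at (290,278) and (368,278) for red, and (452,278) and (537,278) for green. Plunger and pad are on the left, tray on the upper right, cartridges on the lower right, brush and stone model below.

Run:
```python
from h import *; import pickle
p=pickle.load(open("w1.pkl","rb")); im=cv2.imread("pics/w1.png"); g=cv2.cvtColor(im,cv2.COLOR_BGR2GRAY)
def scr(u,v,z):
    u,v=u/1.4,v/1.4;u0,v0=int(round(u))-7,int(round(v))-7
    w=np.clip(60-cv2.GaussianBlur(g,(3,3),0)[v0:v0+15,u0:u0+15].astype(float),0,None)
    n,l,st,ce=cv2.connectedComponentsWithStats((w>10).astype(np.uint8)); k=l[7,7]
    if k==0:k=1+np.argmin(np.linalg.norm(ce[1:]-7,axis=1))
    w=w*(l==k); vv,uu=np.mgrid[0:15,0:15]; u=u0+(w*uu).sum()/w.sum();v=v0+(w*vv).sum()/w.sum()
    return onz(p,u,v,z)[:2]
S={}
for n,L,z in[("rj",[(290,278),(368,278)],.061),("gj",[(452,278),(537,278)],.061),("rf",[(275,243),(394,243)],.026),("gf",[(425,243),(551,243)],.026)]:
    q=[scr(*a,z) for a in L]; S[n]=np.mean(q,0); d=q[1]-q[0]; print(n,np.round(q,4).tolist(),"mid",S[n].round(4),"sep",np.linalg.norm(d).round(4),"yaw",np.arctan2(-d[0],d[1]).round(4))
d=S["gj"]-S["rj"];print("dist",np.linalg.norm(d),np.arctan2(-d[0],d[1]))
d=S["gf"]-S["rf"];print("dist",np.linalg.norm(d),np.arctan2(-d[0],d[1]))
c=np.array([onz(p,a/1.4,b/1.4,.012)[:2] for a,b in[(257,160),(566,161),(546,350),(271,351)]]);print(c.round(4),c.mean(0))
for a,b in((0,1),(3,2)): d=c[b]-c[a];print(np.linalg.norm(d),np.arctan2(-d[0],d[1]))
goto([.460,-.319,.25],-.35)
```

```text
rj [[0.5319, -0.0957], [0.5506, -0.0424]] mid [ 0.5413 -0.069 ] sep 0.0565 yaw -0.3366
gj [[0.5706, 0.0146], [0.5909, 0.0728]] mid [0.5807 0.0437] sep 0.0617 yaw -0.3353
rf [[0.5086, -0.1069], [0.5393, -0.0195]] mid [ 0.524  -0.0632] sep 0.0926 yaw -0.3388
gf [[0.5478, 0.004], [0.5797, 0.0965]] mid [0.5637 0.0502] sep 0.0978 yaw -0.3316
dist 0.1194502959158696 -0.33671091769028627
dist 0.12022835650781141 -0.3372217324646239
[[ 0.4469 -0.0976]
 [ 0.5257  0.1261]
 [ 0.6759  0.0738]
 [ 0.5979 -0.1527]] [ 0.56159323 -0.0125848 ]
0.2370902334018071 -0.3387886740792274
0.2395370562307511 -0.33201495103111806
t 2.0 ee [ 0.5395 -0.0168  0.249 ] shift [-0.119 -1.558 -0.005] turn [ 0.     -0.0003  0.0077] rows>= 6.249608832761657 0.10783365517704004
```

step_arm(moves=[[[-0.06,-0.8,0,0,0,0,1],[-0.06,-0.8,0,0,0,0,1],[-0.06,-0.8,0,0,0,0,1],[-0.06,-0.8,0,0,0,0,1]]])

```text
time_s: 2.4
ee_pos: [0.4976, -0.1751, 0.2495]
eef_rot: [0.0, 0.168, 0.986, -0.001]
force: [-1.0, 1.0, -0.0]
grip_width: 0.999
gripper_force: 0.0
```

step_arm(moves=[[[-0.06,-0.76,0,0,0,0,1],[-0.06,-0.76,0,0,0,0,1],[-0.06,-0.76,0,0,0,0,1],[-0.06,-0.76,0,0,0,0,1],[-0.06,-0.76,0,0,0,0,1],[-0.06,-0.76,0,0,0,0,1],[-0.06,-0.76,0,0,0,0,1]]])

```text
time_s: 3.1
ee_pos: [0.4609, -0.3186, 0.2493]
eef_rot: [0.0, 0.166, 0.986, 0.0]
force: [0.6, 0.0, 0.2]
grip_width: 0.999
gripper_force: 0.0
```

Run:
```python
from h import *
p=camera_params("wrist"); im=camera("wrist")[:,:,::-1]; cv2.imwrite("pics/w2.png",im)
print(p["world_from_camera"])
h=cv2.cvtColor(im,cv2.COLOR_BGR2HSV).astype(int);m=((h[:,:,0]>10)&(h[:,:,0]<28)&(h[:,:,1]>120)&(h[:,:,2]>80)).astype(np.uint8)
n,l,st,ce=cv2.connectedComponentsWithStats(m);print([(st[i].tolist(),ce[i].round(1)) for i in range(1,n) if st[i][4]>30])
print(proj(p,[.46,-.319,.112]),proj(p,[.46,-.319,.006]),proj(p,[.46,-.319,.066]))
goto([.46,-.319,.072],-.3365)
```

```text
[[ 0.32771229 -0.89769776 -0.29452229  0.3855022 ]
 [ 0.944777    0.3117238   0.10111723 -0.29278166]
 [ 0.0010369  -0.31139525  0.95027992  0.39195662]
 [ 0.          0.          0.          1.        ]]
[([267, 161, 29, 30, 442], array([281.4, 172.9]))]
[282.07896905 193.26725849] [282.17868089 168.14081896] [282.12961944 180.5038402 ]
t 3.15 ee [ 0.4609 -0.3188  0.2494] shift [ 0.004 -0.003  0.887] turn [0.0001 0.0001 0.0018] rows>= 3.548338164254826 0.025585501193611377
```

View pics/w2.png

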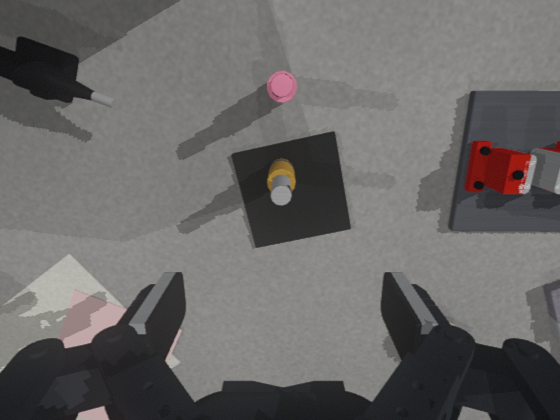

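The shank top is at (281,195) against a predicted (282,193), so the agreement is good. Descend and grip.

step_arm(moves=[[[0,-0.005,0.2,0,0,0,1],[0,-0.005,0.42,0,0,0,1],[0,-0.005,0.64,0,0,0,1],[0,-0.005,0.8,0,0,0,1],[0,-0.005,0.88,0,0,0,1],[0,-0.005,0.885,0,0,0,1],[0,-0.005,0.885,0,0,0,1]]])

```text
time_s: 3.85
ee_pos: [0.4609, -0.3216, 0.0737]
eef_rot: [0.001, 0.166, 0.986, -0.0]
force: [0.2, -0.4, -0.2]
grip_width: 1.002
gripper_force: 0.0
```

step_arm(moves=[[[0,0,0,0,0,0,-1],[0,0,0,0,0,0,-1],[0,0,0,0,0,0,-1],[0,0,0,0,0,0,-1],[0,0,0,0,0,0,-1],[0,0,0,0,0,0,-1],[0,0,0,0,0,0,-1],[0,0,0,0,0,0,-1],[0,0,0,0,0,0,-1],[0,0,0,0,0,0,-1]]], grip_force=60)

```text
time_s: 4.85
ee_pos: [0.4603, -0.3214, 0.0729]
eef_rot: [0.0, 0.167, 0.986, 0.0]
force: [0.4, 2.6, 5.3]
grip_width: 0.197
gripper_force: 58.4
```

step_arm(moves=[[[0,0,-0.1,0,0,0,-1],[0,0,-0.25,0,0,0,-1],[0,0,-0.4,0,0,0,-1],[0,0,-0.4,0,0,0,-1],[0,0,-0.4,0,0,0,-1]]])

```text
time_s: 5.35
ee_pos: [0.4593, -0.3211, 0.1508]
eef_rot: [-0.001, 0.167, 0.986, 0.0]
force: [1.2, 0.3, -5.6]
grip_width: 0.193
gripper_force: 59.2
```

Run:
```python
from h import *
s=bot.sense();p=camera_params("wrist"); im=camera("wrist")[:,:,::-1]; cv2.imwrite("pics/w3.png",im)
print(s["ee_pos"],s["force"],s["grip_width"])
h=cv2.cvtColor(im,cv2.COLOR_BGR2HSV).astype(int);m=((h[:,:,0]>10)&(h[:,:,0]<28)&(h[:,:,1]>120)&(h[:,:,2]>80)).astype(np.uint8)
n,l,st,ce=cv2.connectedComponentsWithStats(m)
k=1+np.argmax(st[1:,4]);print(st[k],ce[k])
ys,xs=np.where(l==k)
for r in range(ys.min(),ys.max()+1,4): a=xs[ys==r];print(r,a.min(),a.max(),end=";")
e=s["ee_pos"]
for dz in(0,.06,.067,.106): print(proj(p,[e[0],e[1],e[2]-.067+dz]))
goto([.529,.062,.18],-.3365)
```

```text
[ 0.45926267 -0.32107055  0.15078288] [ 1.16891586  0.30632487 -5.55694711] 0.1932085671472486
[ 257  213   54   53 1925] [283.44415584 237.95012987]
213 282 286;217 271 296;221 266 301;225 264 303;229 262 305;233 261 306;237 260 307;241 259 308;245 259 308;249 258 309;253 258 309;257 262 304;261 265 301;265 301 301;[283.02212778 223.61157764]
[283.18729248 267.12781716]
[283.21421629 274.22148199]
[283.41743722 327.7644673 ]
t 5.4 ee [ 0.4586 -0.3204  0.1495] shift [ 0.297  1.922 -0.149] turn [ 0.0006 -0.0019  0.0006] rows>= 7.8011986427813955 0.0285681670739722
```

View pics/w3.png

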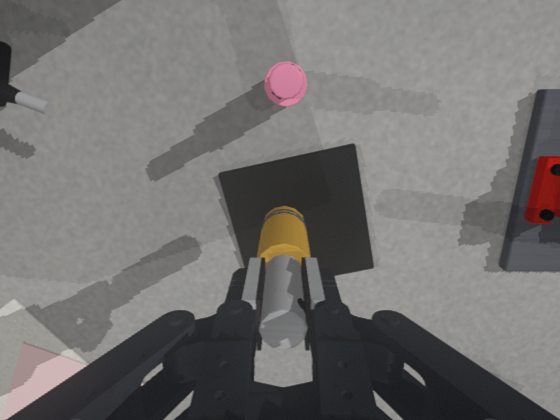

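The plunger is held upright, axis at column 283.5 against a TCP projection of 283.1. Carry it to in front of the go gap.

step_arm(moves=[[[0.05,0.15,0,0,0,0,-1],[0.1,0.35,0,0,0,0,-1],[0.15,0.58,0,0,0,0,-1],[0.15,0.8,0,0,0,0,-1],[0.15,0.96,0,0,0,0,-1]]])

```text
time_s: 5.9
ee_pos: [0.493, -0.1273, 0.1488]
eef_rot: [-0.003, 0.166, 0.986, 0.001]
force: [0.3, -0.6, -4.5]
grip_width: 0.194
gripper_force: 59.5
```

step_arm(moves=[[[0.05,0.2,0,0,0,0,-1],[0.1,0.42,0,0,0,0,-1],[0.15,0.64,0,0,0,0,-1],[0.15,0.82,0,0,0,0,-1],[0.15,0.92,0,0,0,0,-1],[0.15,0.96,0,0,0,0,-1],[0.15,0.96,0,0,0,0,-1],[0.15,0.96,0,0,0,0,-1]]])

```text
time_s: 6.7
ee_pos: [0.5286, 0.0602, 0.1508]
eef_rot: [-0.001, 0.167, 0.986, -0.001]
force: [-0.8, -0.4, -5.0]
grip_width: 0.19
gripper_force: 59.7
```

```bash
cat >> h.py <<'E'
Y=-.3365; GX=np.array([np.cos(Y),np.sin(Y)]); GY=np.array([-np.sin(Y),np.cos(Y)]); CEN=np.array([.5613,-.0126])
def gauge():
    s=bot.sense(); d=s["ee_pos"][:2]-CEN; print("t",round(s["time_s"],2),"TCP gauge x %.4f y %.4f z %.4f"%(d@GX,d@GY,s["ee_pos"][2]),"force gauge x,y,z",np.round([s["force"][:2]@GX,s["force"][:2]@GY,s["force"][2]],1),"q",np.round(s["eef_rot"],4)); return s
E
python3 - <<'E'
from h import *
gauge(); p=camera_params("wrist"); im=camera("wrist")[:,:,::-1]; cv2.imwrite("pics/w4.png",im)
goto([*(CEN+GX*-.057+GY*.06),.084],Y)
E
```

```text
t 6.7 TCP gauge x -0.0549 y 0.0579 z 0.1508 force gauge x,y,z [-0.6 -0.6 -5. ] q [-1.30e-03  1.67e-01  9.86e-01 -6.00e-04]
t 6.75 ee [0.5288 0.06   0.1512] shift [0.011 0.012 0.336] turn [-0.0006 -0.0008  0.0001] rows>= 1.3455384375379353 0.013954626698168134
```

View pics/w4.png

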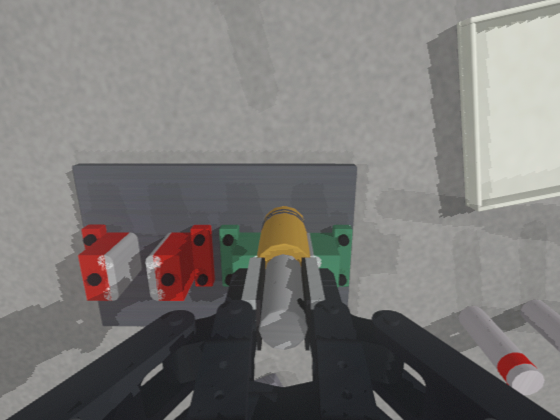

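The plunger sits over the near side, with green foot screws at (228,240) and (343,240). Their midpoint 286 says a further 2 mm in +y is needed, agreeing with the computed shift. Go down.

step_arm(moves=[[[0.01,0.01,0.06,0,0,0,-1],[0.01,0.01,0.14,0,0,0,-1],[0.01,0.01,0.22,0,0,0,-1],[0.01,0.01,0.29,0,0,0,-1],[0.01,0.01,0.325,0,0,0,-1],[0.01,0.01,0.335,0,0,0,-1],[0.01,0.01,0.335,0,0,0,-1],[0.01,0.01,0.335,0,0,0,-1]]])

```text
time_s: 7.55
ee_pos: [0.5291, 0.0636, 0.0861]
eef_rot: [0.001, 0.167, 0.986, 0.0]
force: [1.2, 0.1, -3.4]
grip_width: 0.194
gripper_force: 59.8
```

Run:
```python
from h import *
P={n:camera_params(n) for n in["scene","side"]}
s=gauge(); e=s["ee_pos"]
C={}
for n in P:
    im=camera(n)[:,:,::-1]; h=cv2.cvtColor(im,cv2.COLOR_BGR2HSV).astype(int);m=((h[:,:,0]>10)&(h[:,:,0]<28)&(h[:,:,1]>120)&(h[:,:,2]>80)).astype(np.uint8)
    u,v=proj(P[n],[e[0],e[1],e[2]-.037]); w=np.zeros_like(m);a,b=int(u),int(v);w[b-25:b+25,a-25:a+25]=1
    ys,xs=np.where(m*w>0);print(n,(u,v),xs.mean(),ys.mean(),len(xs),xs.min(),xs.max(),ys.min(),ys.max());C[n]=(xs.mean(),ys.mean())
    cv2.imwrite(f"pics/{n}2.png",im)
o1,d1=ray(P["scene"],*C["scene"]);o2,d2=ray(P["side"],*C["side"])
t=np.linalg.lstsq(np.c_[d1,-d2],o2-o1,rcond=None)[0];A=o1+t[0]*d1;B=o2+t[1]*d2;M=(A+B)/2
print(M,np.linalg.norm(A-B),"gauge",(M[:2]-CEN)@GX,(M[:2]-CEN)@GY)
```

```text
t 7.55 TCP gauge x -0.0556 y 0.0613 z 0.0861 force gauge x,y,z [ 1.1  0.5 -3.4] q [8.000e-04 1.668e-01 9.860e-01 1.000e-04]
scene (np.float64(325.63413662537033), np.float64(199.0392434208586)) 325.21379310344827 201.44137931034481 145 320 331 191 211
side (np.float64(272.90020057632233), np.float64(231.8014212982256)) 273.4769874476987 233.17573221757323 239 267 280 220 246
[0.52971953 0.06262242 0.04197108] 0.003226859548775507 gauge -0.05464666571663755 0.060576244133600174
```

step_arm(moves=[[[-0.02,-0.003,0.01,0,0,0,-1],[-0.05,-0.003,0.01,0,0,0,-1],[-0.08,-0.003,0.01,0,0,0,-1],[-0.11,-0.003,0.01,0,0,0,-1],[-0.13,-0.003,0.01,0,0,0,-1],[-0.15,-0.003,0.01,0,0,0,-1],[-0.17,-0.003,0.01,0,0,0,-1],[-0.19,-0.003,0.01,0,0,0,-1],[-0.2,-0.003,0.01,0,0,0,-1]]])

```text
time_s: 8.55
ee_pos: [0.5663, 0.0497, 0.0833]
eef_rot: [0.0, 0.167, 0.986, -0.0]
force: [-0.3, 0.3, -4.8]
grip_width: 0.198
gripper_force: 59.8
```

```bash
python3 -c "
from h import *
s=gauge()"
```

```text
t 8.55 TCP gauge x -0.0158 y 0.0605 z 0.0833 force gauge x,y,z [-0.4  0.2 -4.8] q [ 1.000e-04  1.669e-01  9.860e-01 -0.000e+00]
```

step_arm(moves=[[[-0.02,0,0,0,0,0,-1],[-0.04,0,0,0,0,0,-1],[-0.06,0,0,0,0,0,-1],[-0.08,0,0,0,0,0,-1],[-0.1,0,0,0,0,0,-1],[-0.12,0,0,0,0,0,-1],[-0.14,0,0,0,0,0,-1],[-0.16,0,0,0,0,0,-1],[-0.18,0,0,0,0,0,-1],[-0.2,0,0,0,0,0,-1]]])

```text
time_s: 9.55
ee_pos: [0.604, 0.0365, 0.0833]
eef_rot: [-0.0, 0.167, 0.986, -0.0]
force: [-0.0, -0.8, -4.4]
grip_width: 0.192
gripper_force: 59.8
```

```bash
python3 -c "
from h import *
s=gauge()"
```

```text
t 9.55 TCP gauge x 0.0241 y 0.0605 z 0.0833 force gauge x,y,z [ 0.3 -0.7 -4.4] q [-0.      0.1668  0.986  -0.    ]
```

step_arm(moves=[[[-0.03,0,0,0,0,0,-1],[-0.06,0,0,0,0,0,-1],[-0.1,0,0,0,0,0,-1],[-0.14,0,0,0,0,0,-1],[-0.16,0,0,0,0,0,-1],[-0.16,0,0,0,0,0,-1],[-0.16,0,0,0,0,0,-1]]])

```text
time_s: 10.25
ee_pos: [0.6338, 0.0261, 0.0831]
eef_rot: [-0.0, 0.167, 0.986, -0.0]
force: [0.2, 0.3, -4.7]
grip_width: 0.193
gripper_force: 59.8
```

step_arm(moves=[[[0,0,-0.1,0,0,0,-1],[0,0,-0.22,0,0,0,-1],[0,0,-0.34,0,0,0,-1],[0,0,-0.4,0,0,0,-1],[0,0,-0.4,0,0,0,-1],[0,0,-0.4,0,0,0,-1]]])

```text
time_s: 10.85
ee_pos: [0.6333, 0.0262, 0.1624]
eef_rot: [-0.001, 0.167, 0.986, -0.0]
force: [-0.4, 0.2, -4.7]
grip_width: 0.194
gripper_force: 59.7
```

```bash
python3 -c "
from h import *
s=gauge();goto([*(CEN+GX*-.057+GY*-.06),.163],Y)"
```

```text
t 10.85 TCP gauge x 0.0551 y 0.0604 z 0.1624 force gauge x,y,z [-0.4  0.1 -4.7] q [-6.000e-04  1.668e-01  9.860e-01 -1.000e-04]
t 10.85 ee [0.6333 0.0262 0.1624] shift [ 0.562 -0.601 -0.002] turn [-0.0002 -0.0006  0.0007] rows>= 3.290780582151378 0.012281149009539282
```

Back over the jaws (foot about 95 mm up) to in front of the red gap, then down.

step_arm(moves=[[[0.1,-0.1,0,0,0,0,-1],[0.25,-0.25,0,0,0,0,-1],[0.4,-0.42,0,0,0,0,-1],[0.52,-0.55,0,0,0,0,-1],[0.562,-0.6,0,0,0,0,-1],[0.562,-0.6,0,0,0,0,-1],[0.562,-0.6,0,0,0,0,-1],[0.562,-0.6,0,0,0,0,-1]]])

```text
time_s: 11.65
ee_pos: [0.4891, -0.0498, 0.1632]
eef_rot: [0.0, 0.167, 0.986, 0.0]
force: [0.4, 0.3, -4.9]
grip_width: 0.196
gripper_force: 59.8
```

step_arm(moves=[[[0,0,0.08,0,0,0,-1],[0,0,0.18,0,0,0,-1],[0,0,0.28,0,0,0,-1],[0,0,0.35,0,0,0,-1],[0,0,0.385,0,0,0,-1],[0,0,0.395,0,0,0,-1],[0,0,0.395,0,0,0,-1],[0,0,0.395,0,0,0,-1],[0,0,0.395,0,0,0,-1]]])

```text
time_s: 12.55
ee_pos: [0.4891, -0.0504, 0.0854]
eef_rot: [0.001, 0.167, 0.986, -0.0]
force: [-0.4, -0.4, -4.5]
grip_width: 0.192
gripper_force: 59.8
```

Run:
```python
from h import *
P={n:camera_params(n) for n in["scene","side"]}
s=gauge(); e=s["ee_pos"];C={}
for n in P:
    im=camera(n)[:,:,::-1]; h=cv2.cvtColor(im,cv2.COLOR_BGR2HSV).astype(int);m=((h[:,:,0]>10)&(h[:,:,0]<28)&(h[:,:,1]>120)&(h[:,:,2]>80)).astype(np.uint8)
    u,v=proj(P[n],[e[0],e[1],e[2]-.037]); w=np.zeros_like(m);a,b=int(u),int(v);w[b-25:b+25,a-25:a+25]=1
    ys,xs=np.where(m*w>0);print(n,(u,v),len(xs));C[n]=(xs.mean(),ys.mean())
o1,d1=ray(P["scene"],*C["scene"]);o2,d2=ray(P["side"],*C["side"])
t=np.linalg.lstsq(np.c_[d1,-d2],o2-o1,rcond=None)[0];A=o1+t[0]*d1;B=o2+t[1]*d2;M=(A+B)/2
print(np.linalg.norm(A-B),"gauge",(M[:2]-CEN)@GX,(M[:2]-CEN)@GY)
```

```text
t 12.55 TCP gauge x -0.0557 y -0.0595 z 0.0854 force gauge x,y,z [-0.3 -0.5 -4.5] q [ 0.001   0.1668  0.986  -0.    ]
scene (np.float64(298.70296263525074), np.float64(160.1411649016507)) 141
side (np.float64(321.39770233389453), np.float64(208.86409013900297)) 228
0.004076013286685163 gauge -0.05535002605736411 -0.061023019711301175
```

step_arm(moves=[[[-0.03,0,0.007,0,0,0,-1],[-0.06,0,0.007,0,0,0,-1],[-0.09,0,0.007,0,0,0,-1],[-0.11,0,0.007,0,0,0,-1],[-0.125,0,0.007,0,0,0,-1],[-0.135,0,0.007,0,0,0,-1],[-0.14,0,0.007,0,0,0,-1],[-0.145,0,0.007,0,0,0,-1],[-0.145,0,0.007,0,0,0,-1]]])

```text
time_s: 13.55
ee_pos: [0.5157, -0.0597, 0.0829]
eef_rot: [0.0, 0.167, 0.986, -0.0]
force: [-0.2, 0.9, -4.1]
grip_width: 0.194
gripper_force: 59.8
```

```bash
python3 -c "
from h import *
s=gauge()"
```

```text
t 13.55 TCP gauge x -0.0275 y -0.0595 z 0.0829 force gauge x,y,z [-0.5  0.8 -4.1] q [ 0.      0.1668  0.986  -0.    ]
```

step_arm(moves=[[[-0.005,0,0,0,0,0,-1],[-0.01,0,0,0,0,0,-1],[-0.015,0,0,0,0,0,-1],[-0.02,0,0,0,0,0,-1],[-0.025,0,0,0,0,0,-1]]])

```text
time_s: 14.05
ee_pos: [0.5199, -0.0615, 0.0827]
eef_rot: [-0.001, 0.167, 0.986, -0.0]
force: [-2.6, 0.3, -3.6]
grip_width: 0.191
gripper_force: 59.8
```

```bash
python3 -c "
from h import *
s=gauge()"
```

```text
t 14.05 TCP gauge x -0.0229 y -0.0598 z 0.0827 force gauge x,y,z [-2.6 -0.6 -3.6] q [-8.000e-04  1.667e-01  9.860e-01 -2.000e-04]
```

step_arm(moves=[[[-0.004,0,0,0,0,0,-1],[-0.008,0,0,0,0,0,-1],[-0.008,0,0,0,0,0,-1],[-0.008,0,0,0,0,0,-1]]])

```text
time_s: 14.45
ee_pos: [0.5208, -0.0621, 0.0824]
eef_rot: [-0.001, 0.167, 0.986, -0.0]
force: [-4.2, -1.0, -2.8]
grip_width: 0.195
gripper_force: 59.9
```

```bash
python3 -c "
from h import *
s=gauge()"
```

```text
t 14.45 TCP gauge x -0.0219 y -0.0601 z 0.0824 force gauge x,y,z [-3.6 -2.4 -2.8] q [-1.400e-03  1.667e-01  9.860e-01 -4.000e-04]
```

step_arm(moves=[[[-0.003,-0.003,0,0,0,0,-1],[-0.003,-0.003,0,0,0,0,-1],[-0.003,-0.003,0,0,0,0,-1],[-0.003,-0.003,0,0,0,0,-1],[-0.003,-0.003,0,0,0,0,-1],[-0.003,-0.003,0,0,0,0,-1],[-0.003,-0.003,0,0,0,0,-1],[-0.003,-0.003,0,0,0,0,-1],[-0.003,-0.003,0,0,0,0,-1],[-0.003,-0.003,0,0,0,0,-1]]])

```text
time_s: 15.45
ee_pos: [0.521, -0.0623, 0.0823]
eef_rot: [-0.002, 0.167, 0.986, 0.0]
force: [-5.0, 0.8, -2.1]
grip_width: 0.194
gripper_force: 59.9
```

Run:
```python
from h import *
s=gauge(); ims=[]
for n,c in(("scene",(300,185)),("side",(315,205))):
    im=camera(n)[:,:,::-1]; u,v=c; ims.append(cv2.resize(im[v-55:v+55,u-70:u+70],None,fx=2.8,fy=2.8,interpolation=2))
cv2.imwrite("pics/nogo.png",np.hstack(ims))
```

```text
t 15.45 TCP gauge x -0.0216 y -0.0602 z 0.0823 force gauge x,y,z [-5.  -0.9 -2.1] q [-1.800e-03  1.669e-01  9.860e-01  2.000e-04]
```

View pics/nogo.png

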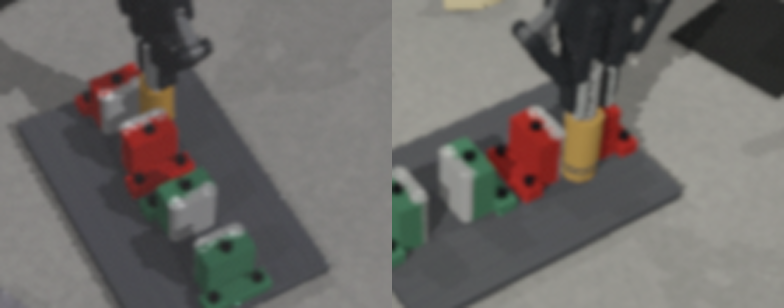

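Stopped by the red jaws at about 5 N, upright and central. Back off and lift.

step_arm(moves=[[[0.05,0,0,0,0,0,-1],[0.12,0,0,0,0,0,-1],[0.18,0,-0.06,0,0,0,-1],[0.18,0,-0.18,0,0,0,-1],[0.18,0,-0.3,0,0,0,-1],[0.18,0,-0.4,0,0,0,-1],[0.18,0,-0.42,0,0,0,-1],[0.18,0,-0.42,0,0,0,-1]]])

```text
time_s: 16.35
ee_pos: [0.4889, -0.0508, 0.1678]
eef_rot: [0.002, 0.167, 0.986, 0.0]
force: [0.0, 0.2, -4.8]
grip_width: 0.192
gripper_force: 59.9
```

Run:
```python
from h import *
P={n:camera_params(n) for n in["scene","side"]}
for n,L in(("scene",[(317,289),(338,315)]),("side",[(128,232),(157,216)])): print([onz(P[n],*q,.085).round(3) for q in L])
gauge(); goto([.53,.286,.165],Y)
```

```text
[array([0.711, 0.193, 0.085]), array([0.723, 0.253, 0.085])]
[array([0.718, 0.255, 0.085]), array([0.708, 0.195, 0.085])]
t 16.35 TCP gauge x -0.0557 y -0.0599 z 0.1678 force gauge x,y,z [-0.   0.2 -4.8] q [1.600e-03 1.668e-01 9.860e-01 1.000e-04]
t 16.35 ee [ 0.4889 -0.0508  0.1678] shift [0.36  1.658 0.014] turn [0.0004 0.0015 0.0006] rows>= 6.78560003229559 0.02297558931673484
```

Cartridges are about 190 mm from the tray centre, so the way is clear.

step_arm(moves=[[[0.04,0.15,0,0,0,0,-1],[0.09,0.36,0,0,0,0,-1],[0.14,0.58,0,0,0,0,-1],[0.18,0.78,0,0,0,0,-1],[0.18,0.84,0,0,0,0,-1]]])

```text
time_s: 16.85
ee_pos: [0.5085, 0.1229, 0.1649]
eef_rot: [-0.001, 0.165, 0.986, 0.0]
force: [-0.6, -0.5, -4.0]
grip_width: 0.197
gripper_force: 60.4
```

step_arm(moves=[[[0.04,0.2,0,0,0,0,-1],[0.09,0.4,0,0,0,0,-1],[0.14,0.6,0,0,0,0,-1],[0.18,0.74,0,0,0,0,-1],[0.18,0.81,0,0,0,0,-1],[0.18,0.82,0,0,0,0,-1],[0.18,0.82,0,0,0,0,-1],[0.18,0.82,0,0,0,0,-1]]])

```text
time_s: 17.65
ee_pos: [0.5294, 0.285, 0.1663]
eef_rot: [-0.0, 0.167, 0.986, -0.001]
force: [-0.8, 0.0, -5.2]
grip_width: 0.194
gripper_force: 60.7
```

Run:
```python
from h import *
p=camera_params("wrist"); im=camera("wrist")[:,:,::-1]; cv2.imwrite("pics/w5.png",im)
s=bot.sense();print(s["force"]); e=s["ee_pos"];print("foot px",proj(p,[e[0],e[1],e[2]-.067]),"tray spot px",proj(p,[e[0],e[1],.004]))
h=cv2.cvtColor(im,cv2.COLOR_BGR2HSV);m=((h[:,:,2]>150)&(h[:,:,1]<50)).astype(np.uint8)
c,_=cv2.findContours(m,0,1);k=max(c,key=cv2.contourArea);x,y,w,hh=cv2.boundingRect(k);r=cv2.minAreaRect(k);print(r)
print([onz(p,*q,.02).round(3)[:2] for q in cv2.boxPoints(r)])
goto([.53,.286,.073],Y)
```

```text
[-0.46855676  0.2457495  -4.66572332]
foot px [283.20307341 223.77641961] tray spot px [283.15249355 186.87370342]
((283.1000061035156, 185.20001220703125), (167.4703369140625, 159.11849975585938), 77.47119140625)
[array([0.446, 0.231]), array([0.463, 0.359]), array([0.612, 0.35 ]), array([0.598, 0.2  ])]
t 17.7 ee [0.5295 0.285  0.1665] shift [-0.001  0.006  0.468] turn [-0.0004 -0.0002 -0.0001] rows>= 1.8705009789561395 0.006298208763157269
```

View pics/w5.png

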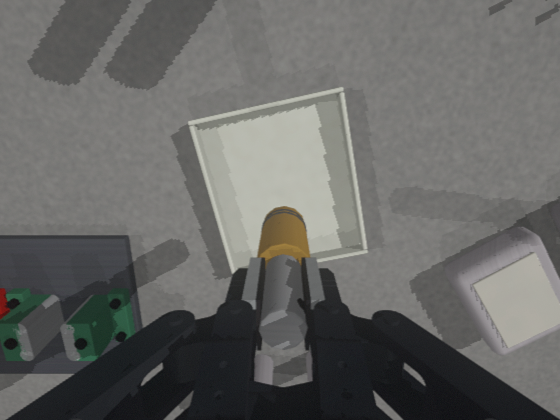

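The tray fills (190–367, 90–270) and the landing spot (283,187) is at its centre. Lower it.

step_arm(moves=[[[0,0,0.08,0,0,0,-1],[0,0,0.19,0,0,0,-1],[0,0,0.3,0,0,0,-1],[0,0,0.38,0,0,0,-1],[0,0,0.42,0,0,0,-1],[0,0,0.44,0,0,0,-1],[0,0,0.45,0,0,0,-1],[0,0,0.45,0,0,0,-1]]])

```text
time_s: 18.5
ee_pos: [0.5301, 0.2866, 0.0777]
eef_rot: [0.001, 0.167, 0.986, 0.0]
force: [0.5, -0.3, -3.6]
grip_width: 0.194
gripper_force: 60.8
```

step_arm(moves=[[[0,0,0.005,0,0,0,-1],[0,0,0.01,0,0,0,-1],[0,0,0.015,0,0,0,-1],[0,0,0.02,0,0,0,-1],[0,0,0.02,0,0,0,-1]]])

```text
time_s: 19.0
ee_pos: [0.5294, 0.2863, 0.0728]
eef_rot: [-0.0, 0.167, 0.986, -0.0]
force: [0.0, 0.7, -5.3]
grip_width: 0.194
gripper_force: 60.8
```

step_arm(moves=[[[0,0,0.003,0,0,0,-1],[0,0,0.006,0,0,0,-1],[0,0,0.009,0,0,0,-1],[0,0,0.009,0,0,0,-1]]])

```text
time_s: 19.4
ee_pos: [0.5295, 0.2864, 0.0711]
eef_rot: [0.0, 0.167, 0.986, 0.0]
force: [-0.8, -0.6, -5.2]
grip_width: 0.195
gripper_force: 60.8
```

step_arm(moves=[[[0,0,0.003,0,0,0,-1],[0,0,0.006,0,0,0,-1],[0,0,0.006,0,0,0,-1]]])

```text
time_s: 19.7
ee_pos: [0.5299, 0.2865, 0.071]
eef_rot: [0.0, 0.167, 0.986, 0.0]
force: [-1.9, -1.4, 2.4]
grip_width: 0.19
gripper_force: 61.4
```

Contact made (about 7 N on the floor). Release gently.

step_arm(moves=[[[0,0,0,0,0,0,-1],[0,0,0,0,0,0,-1],[0,0,0,0,0,0,-0.5],[0,0,0,0,0,0,-0.3],[0,0,0,0,0,0,0],[0,0,0,0,0,0,0.3],[0,0,0,0,0,0,0.3],[0,0,0,0,0,0,0.3]]], grip_force=20)

```text
time_s: 20.5
ee_pos: [0.5295, 0.2864, 0.0699]
eef_rot: [0.0, 0.167, 0.986, 0.0]
force: [0.0, -0.1, 0.1]
grip_width: 0.651
gripper_force: 0.0
```

step_arm(moves=[[[0,0,-0.08,0,0,0,0.3],[0,0,-0.2,0,0,0,0.3],[0,0,-0.35,0,0,0,0.3],[0,0,-0.5,0,0,0,0.3],[0,0,-0.65,0,0,0,0.3],[0,0,-0.65,0,0,0,0.3],[0,0,-0.65,0,0,0,0.3]]])

```text
time_s: 21.2
ee_pos: [0.5301, 0.2867, 0.2019]
eef_rot: [0.001, 0.167, 0.986, 0.001]
force: [1.0, 0.2, -0.9]
grip_width: 0.651
gripper_force: 0.0
```

Run:
```python
from h import *
s=bot.sense();print(s["time_s"],s["ee_pos"],s["force"],s["grip_width"])
a=camera("side")[:,:,::-1];b=camera("wrist")[:,:,::-1]
cv2.imwrite("pics/end.png",np.hstack([cv2.resize(a[230:390,115:265],(390,416)),cv2.resize(b,(400,300))[:300]]) if 0 else np.hstack([cv2.resize(a,(400,300)),cv2.resize(b,(400,300))]))
```

```text
21.2 [0.53013085 0.28665    0.20193319] [ 0.95533643  0.19016988 -0.93102398] 0.6513158053034666
```

View pics/end.png

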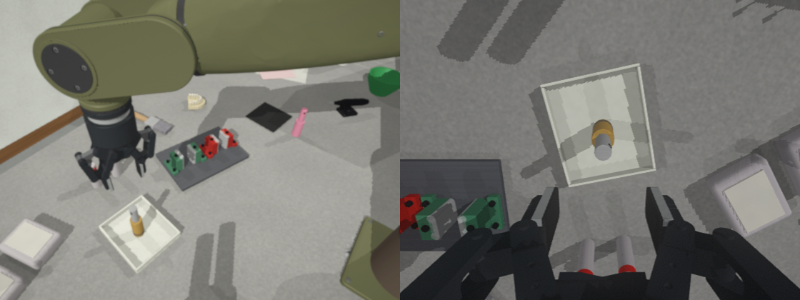

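The plunger stands upright in the tray centre (side view 137,220; wrist view 602,135), released. The gripper is clear and the bystanders are in place.

```bash
python3 -c "
from cell import bot
print(bot.hand_in())"
```

```text
the job is handed in; nothing more can be done
None
```

I passed the plunger through the go gap, the no-go gap stopped it at about 5 N, and it now stands upright and released in the pass tray; the job was handed in at about 21 s, with no verdict shown.

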